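# Stow the bird-call pistons behind the niche gate

## Task

Lift the iron bar off the gate of the stone niche, lay it aside and swing the gate wide open; then slide every brass piston standing on the bench, upright, into the niche's two lanes with its foot under the stone lips (two fit in each lane), fully inside so that the gate can shut. Shut the gate fully, lay the bar back in both forks to lock it, and leave the other things on the bench where they are.

Things in the scene. Friction and masses are not known exactly. Their poses are not given: they have to be found in the camera images.
- niche: Fixed low soapstone niche, 156 mm wide, 125 mm deep, yaw up to 0.2 rad. Origin on the bench at the middle of its open front edge; x points into it (away from the robot), y left, z up. Two straight lanes run along x at y = +35 and -35 mm, from x = 0 to the back wall's face at x = 113 mm (wall 60 mm high).
- lane_left (a point): Middle of the left lane's mouth, on the bench (niche x 0, y +35 mm). The lane's floor is the bench; it is 58 mm wide between walls, roofed by overhanging stone lips (underside 20 mm, top 32 mm above the bench) that leave a 26 mm slot open along its middle. It takes two pistons one behind the other.
- lane_right (a point): The same for the right lane (niche x 0, y -35 mm).
- fork_left (a point): Left fork: iron post at niche x -36, y +88 mm, 12 mm thick in y. This point is on its flat seat, 80 mm above the bench, between two prongs 25 mm apart in x that rise to 96 mm.
- fork_right (a point): Right fork, the same, at niche x -36, y -88 mm.
- gate (a joint): Low black wrought-iron gate across the niche's front, 145 mm long, 10 mm thick, top 68 mm above the bench. 0 = shut, to 1.75 rad as its free (right) end swings out towards the robot about an upright hinge at niche x -12, y +75 mm. Light friction, stays where left. The bar in the forks blocks it; so does a piston in its way.
- gate_finial (a point): The gate's handle: upright round iron rod, 14 mm thick, from the top rail (68 mm) to 118 mm above the bench. This point is on its axis, 105 mm above the bench, 115 mm from the hinge axis; shut, at niche x -12, y -40 mm.
- gate_hinge (a point): Point on the gate's upright hinge axis, 105 mm above the bench.
- bar: Loose grey iron bar that locks the gate: 18 x 18 mm, 210 mm long along its own y, about 0.4 kg. Origin at its centre. At the start it lies in both forks in front of the gate, along the niche's y. Back in the forks its centre belongs at niche x -36, y 0, z 89 mm.
- mat: Fixed flat tan leather mat, 240 mm along its x, 90 mm along y, 3 mm thick, left of the niche; origin at the middle of its underside. Empty: a handy place for the bar meanwhile (not compulsory).
- piston0: Loose brass bird-call piston, upright on the bench right of the niche: round foot flange 50 mm wide and 10 mm thick, a 16 mm steel stem, and on top a brass grip knob 24 mm wide from 86 to 112 mm above the underside. Heavy foot, about 0.25 kg. Origin at the centre of its underside, z up the stem. Two to four of the pistons are present; the others are None.
- piston1: Loose brass bird-call piston, upright on the bench right of the niche: round foot flange 50 mm wide and 10 mm thick, a 16 mm steel stem, and on top a brass grip knob 24 mm wide from 86 to 112 mm above the underside. Heavy foot, about 0.25 kg. Origin at the centre of its underside, z up the stem. Two to four of the pistons are present; the others are None.
- piston2: Loose brass bird-call piston, upright on the bench right of the niche: round foot flange 50 mm wide and 10 mm thick, a 16 mm steel stem, and on top a brass grip knob 24 mm wide from 86 to 112 mm above the underside. Heavy foot, about 0.25 kg. Origin at the centre of its underside, z up the stem. Two to four of the pistons are present; the others are None.
- piston3: Loose brass bird-call piston, upright on the bench right of the niche: round foot flange 50 mm wide and 10 mm thick, a 16 mm steel stem, and on top a brass grip knob 24 mm wide from 86 to 112 mm above the underside. Heavy foot, about 0.25 kg. Origin at the centre of its underside, z up the stem. Two to four of the pistons are present; the others are None.
- box_lid: Bystander, to be left alone: silver singing-bird box lid, 70 x 95 x 20 mm. Origin on its underside.
- dial_ring: Bystander, to be left alone: tortoiseshell dial ring, 60 mm across, 8 mm thick, lying flat among the pistons. Origin on its underside.
- driver_a: Bystander, to be left alone: blued steel screwdriver, 170 mm. Origin on its underside.
- driver_b: Bystander, to be left alone: blued steel screwdriver, 150 mm. Origin on its underside.
- oil_jar: Bystander, to be left alone: amber glass jar, 52 mm wide, 75 mm high. Origin on its underside.
- parts_bowl: Bystander, to be left alone: brass bowl, 80 mm wide, 35 mm high. Origin on its underside.
- bellows_block: Bystander, to be left alone: wooden block, 50 x 80 x 30 mm. Origin on its underside.
There are look-alikes about, which are no part of the job. What is shaped like the piston1 but black is not meant. Leave any orange look-alike of the bar alone.

How it is judged (in metres and radians):
On the way, in this order (a step that is already met when the one before it is completed fails the run):
1. the bar is off the forks and the gate is swung wide open (more than 1.2 rad) (value of joint gate above 1.2 rad and not (x of bar in the frame of niche between -0.045 and -0.027 m and y of bar in the frame of niche between -0.025 and 0.025 m and z of bar in the frame of niche between 0.084 and 0.094 m and angle between the y axis of bar and the y axis of niche, either way round below 0.12 rad and linear speed of bar below 0.02 m/s)), for 0.2 s.
2. every piston stands upright inside a lane under the lips (x of piston0 in the frame of niche between 0.014 and 0.105 m and y of piston0 in the frame of niche between -0.075 and 0.075 m and z of each of piston0, piston1, piston2, piston3 in the frame of niche below 0.01 m and angle between each of piston0, piston1, piston2, piston3's own z axis and vertical below 0.15 rad and linear speed of each of piston0, piston1, piston2, piston3 below 0.02 m/s and x of piston1 in the frame of niche between 0.014 and 0.105 m and y of piston1 in the frame of niche between -0.075 and 0.075 m and x of piston2 in the frame of niche between 0.014 and 0.105 m and y of piston2 in the frame of niche between -0.075 and 0.075 m and x of piston3 in the frame of niche between 0.014 and 0.105 m and y of piston3 in the frame of niche between -0.075 and 0.075 m), for 0.2 s.
3. the gate is shut with every piston inside (all of step 2 and value of joint gate below 0.08 rad), for 0.2 s.
At the end, for the whole second after the job is handed in: Every piston upright on a lane's floor, axis 14 mm or more behind the front edge; gate under 0.08 rad; bar level in both forks, within 25 mm of centred and 0.12 rad of the niche's y; all at rest; no bystander over 50 mm from its start (all of step 3 and x of bar in the frame of niche between -0.045 and -0.027 m and y of bar in the frame of niche between -0.025 and 0.025 m and z of bar in the frame of niche between 0.084 and 0.094 m and angle between the y axis of bar and the y axis of niche, either way round below 0.12 rad and linear speed of bar below 0.02 m/s and distance of each of box_lid, dial_ring, driver_a, driver_b, oil_jar, parts_bowl, bellows_block from where it was at the start of the episode below 0.05 m); the robot touches nothing.
It fails at once if a bystander is moved more than 50 mm (distance of any of box_lid, dial_ring, driver_a, driver_b, oil_jar, parts_bowl, bellows_block from where it was at the start of the episode above 0.05 m).
Of piston0, piston1, piston2, piston3 only 2 to 4 are there at a start; the rules pass over those that are not, and their reading is None.
At some moment in a run one of piston0, piston1, piston2, piston3 may be knocked a few centimetres aside while the robot is not near it.
It also fails if it takes over 210 s, if anything falls off the work surface, if the arm or the gripper's body presses on something with over 40 N, if the wrist force passes 120 N, or if a joint passes its speed limit or range.

## Robot

A 6-joint arm with a two-finger parallel gripper is mounted at the origin on the work surface. World frame = base frame: x ahead of the robot, y to its left, z up, the work surface at z = 0. Lengths are in mm, angles in degrees, forces in N, time in s.
With the tool pointing down it reaches from about 325 to 925 mm from the base axis. Payload 3.1 kg.
Tool frame: the origin (TCP) lies at the very end of the fingers, on their centre line; the grasp point (between the pads) lies grasp_offset behind it (grasp_offset is the distance from the TCP to the grasp point, in mm); z points along the fingers, y is the line along which they close (so a half turn about z gives the same grasp; the last joint's range is limited). The gripper opens to 85 mm and grips with 20 to 120 N. Pads are 22 mm wide; open, the fingers measure 114 mm over their backs; the gripper's body (76 mm by 85 mm) begins 54 mm behind the grasp point. The pads swing forward as they close: fully open they stand 13 mm farther back than shut.
Start: joints at [67.483, 12.427, 92.441, -0, 75.132, -6.429], TCP at [173.184, 600.539, 231.3] pointing down, gripper open.
Joint ranges: [-157.48, 157.48], [-44.54, 120.13], [17.64, 146.25], [-64.5, 244.5], [7.68, 150.69], [-147.95, 147.95]. Speed limits (degrees/s): [159.86, 159.86, 180, 180, 180, 180].

## Interface

Orientations are given as [roll, pitch, yaw] about the fixed x, y, z axes, in that order (R = Rz(yaw) Ry(pitch) Rx(roll)).
In Python, from station import * gives the robot as it stands. Calls block until the motion is done:
- goto(position, orientation): joint-space move of the TCP to a pose.
- move_l(position, attitude=None, speed=150): straight line of the TCP; attitude=None keeps the orientation; speed is the mean speed in mm/s.
- move_j(angles): joint-space move.
- grip(opening, squeeze=None): finger opening in mm; squeeze is the grip in N (None keeps the last); returns when the fingers have stopped.
- wait(seconds).
- solve_ik(position, orientation): joint angles nearest the present ones, or None.
- get_obs(): the state.
- get_image(name): name is "scene" or "side" or "wrist"; returns the picture (384x512x3 uint8, red, green, blue); there is no depth.
- get_calibration(name): a dict with "fx", "fy", "cx", "cy" (pixels), "R" (3x3) and "t" (3): a world point X has camera coordinates R X + t; the wrist camera has in their place "mount" (4x4, takes a point from camera to tool coordinates, whose origin is the TCP and whose axes are the flange's). Camera axes: x right, y down, z forward; pixel columns grow to the right and rows downward; lengths in mm; the calibration is good to about 2 mm. A picture is of the moment at which its call begins: read the wrist's pose just before it. get_calibration takes no time and is no camera call.
A pose or a line that the arm cannot do raises Unreachable and nothing moves.
- sign_off(): hands the job in; it is judged then, once.
Trained networks look in the newest picture that a camera, given by its name, has taken for a name from the list of things; names that differ only in an ending like _2 or _b are one class to them, and where a whole thing is asked for, a point or a joint stands for the part that bears it (a point fixed in the world has none). Each returns a list of dicts, best first, with "score" (0 to 1); they miss things now and then, are a little off and sometimes report something else, mostly with a low value. They report only what shows in the picture. A call takes as long as a camera call. They do not tell look-alikes from the thing itself.
- spot_in(name, camera): "extent" ([centre column, centre row, width, height] in pixels, round what is visible of it).
- regions_of(name, camera): "region" (384x512 bool, what is visible of it) and "extent" ([centre column, centre row, width, height] in pixels, round what is visible of it).
The state is a dict: "t": time; "joint_pos": joint angles; "qvel": joint speeds; "effort": joint torques, N m; "tcp_pos": TCP position; "ee_rot": TCP orientation; "wrist_force": force on the tool from outside, world axes, zero at the start; "moment": the same for the moment, N m; "grip_width": finger opening in mm; "grip_force": force on a finger pad.
Only numpy, scipy, OpenCV 4.12 (cv2) and the standard library are available. Lean on these libraries where they do the work, as an engineer would, in place of code of your own. Each camera call takes 0.05 s, during which the arm holds its last target. There are 200 camera calls.

## Working session

There is one attempt and no reset: what is moved stays moved. The work goes in short steps, each a Python script; the robot and the scene stay as the last script left them, time stands still between calls to the robot, and variables do not carry over. Pictures are saved under pics/ and viewed, at most 14 in all, crops included, and the job is handed in when it is done.

```bash
ls; mkdir -p pics
python3 - <<'E'
from station import *
import cv2, numpy as np
for n in ("scene","side"):
    im=get_image(n); cv2.imwrite(f"pics/{n}0.png",cv2.resize(im[:,:,::-1],(800,600),interpolation=cv2.INTER_CUBIC))
    np.save(f"{n}0.npy",im)
    c=get_calibration(n); print(n,{k:np.round(v,3).tolist() for k,v in c.items()})
    for o in ("niche","gate","bar","mat","piston0","fork_left","dial_ring","oil_jar","parts_bowl","bellows_block","box_lid","driver_a"):
        print(o,[(np.round(d["extent"]).astype(int).tolist(),round(d["score"],2)) for d in spot_in(o,n)])
print(get_calibration("wrist"));o=get_obs();print(o["t"],o["tcp_pos"],o["ee_rot"],o["grip_width"],grasp_offset if "grasp_offset" in globals() else [k for k in globals() if not k.startswith('_')])
E
```

```text
pics
scene {'fx': 370.428, 'fy': 370.428, 'cx': 253.471, 'cy': 189.483, 'R': [[0.873, 0.488, -0.01], [0.376, -0.685, -0.623], [-0.311, 0.541, -0.782]], 't': [-442.088, -143.402, 1259.075]}
niche [([299, 170, 82, 77], 0.88), ([189, 284, 15, 37], 0.23)]
gate [([287, 163, 30, 36], 0.62), ([341, 241, 55, 18], 0.15)]
bar [([280, 149, 42, 41], 0.95), ([227, 124, 17, 40], 0.54)]
mat [([313, 130, 71, 32], 0.94)]
piston0 [([187, 282, 18, 36], 0.74), ([220, 214, 19, 31], 0.73), ([190, 207, 19, 34], 0.63), ([279, 148, 48, 46], 0.34)]
fork_left [([298, 169, 80, 78], 0.61), ([175, 256, 23, 26], 0.47)]
dial_ring [([236, 262, 21, 19], 0.57)]
oil_jar [([249, 351, 23, 35], 0.75), ([286, 162, 28, 31], 0.47), ([342, 242, 55, 18], 0.47)]
parts_bowl [([201, 346, 34, 38], 0.94)]
bellows_block [([365, 154, 20, 23], 0.93)]
box_lid [([302, 287, 41, 45], 0.62), ([238, 260, 19, 18], 0.48)]
driver_a [([173, 256, 21, 25], 0.5), ([289, 162, 30, 39], 0.29)]
side {'fx': 357.321, 'fy': 357.321, 'cx': 260.174, 'cy': 191.641, 'R': [[0.778, -0.628, 0.016], [-0.39, -0.502, -0.772], [0.493, 0.594, -0.636]], 't': [-393.00
[... 545 characters left out ...]
 216, 36, 26], 0.64)]
driver_a [([281, 290, 62, 23], 0.79), ([323, 178, 17, 17], 0.65), ([249, 184, 70, 59], 0.49)]
{'fx': 285.9702552858187, 'fy': 285.9702552858187, 'cx': 257.1992105484505, 'cy': 188.73841552576562, 'mount': array([[-1.26580790e-05, -9.60631322e-01, -2.77826318e-01,
         7.07388520e+01],
       [ 9.99999998e-01,  7.04993469e-06, -6.99374603e-05,
        -1.00066617e+00],
       [ 6.91427724e-05, -2.77826318e-01,  9.60631320e-01,
        -1.42096540e+02],
       [ 0.00000000e+00,  0.00000000e+00,  0.00000000e+00,
         1.00000000e+00]])}
1.3 [173.18263477 600.54805077 231.30952191] [-1.79999864e+02 -1.10928652e-03  1.63912242e+02] 85.68036751678184 18.700000000000003
```

View pics/scene0.png

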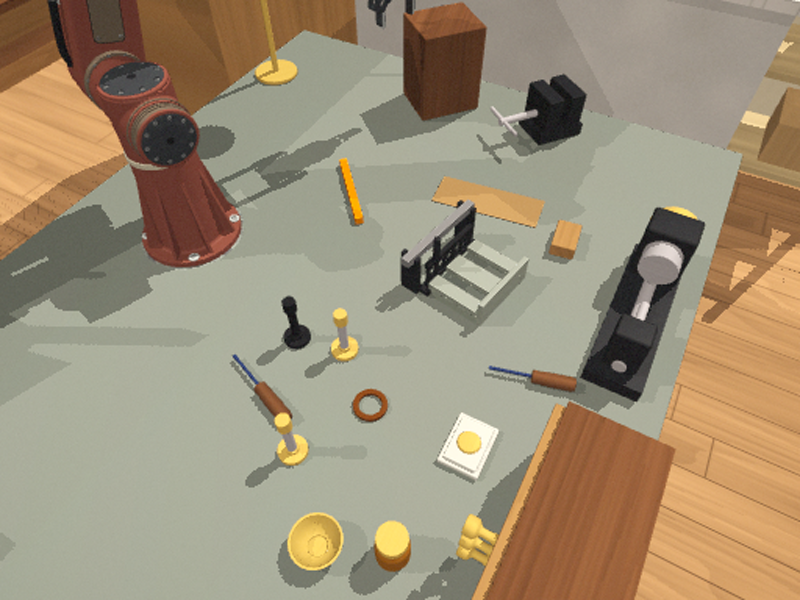

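View pics/side0.png

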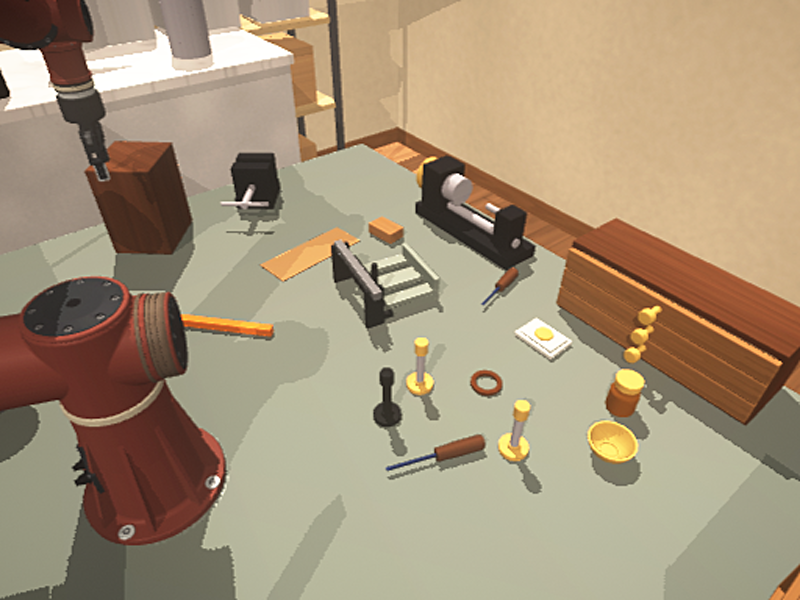

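The scene view shows:
- **Brass pistons:** two of them, at scene (344,348) and (292,450). They appear in the side view at (420,385) and (515,448).
- **Black look-alike:** at scene (295,335).
- **Grey bar:** lying in the forks at scene (438,232).
- **Orange look-alike of the bar:** at scene (350,190).
- **Drawer knobs:** brass, at scene (478,535).

My targets are the grey bar and the two brass pistons. Next I'll do coarse positioning, then take wrist pictures.

```bash
cat > h.py <<'E'
from station import *
import cv2, numpy as np
from scipy.spatial.transform import Rotation as Ro
from scipy.optimize import least_squares
def cam(n,obs=None):
    c=get_calibration(n)
    if n!="wrist": return c,np.array(c["R"]),np.array(c["t"])
    o=obs or get_obs(); M=np.array(c["mount"])
    T=np.eye(4);T[:3,:3]=Ro.from_euler("xyz",o["ee_rot"],degrees=True).as_matrix();T[:3,3]=o["tcp_pos"]
    I=np.linalg.inv(T@M); return c,I[:3,:3],I[:3,3]
def ray(k,uv,z):
    c,R,t=k; d=R.T@np.array([(uv[0]-c["cx"])/c["fx"],(uv[1]-c["cy"])/c["fy"],1]); p=-R.T@t
    return p+d*(z-p[2])/d[2]
def proj(k,X):
    c,R,t=k; P=np.atleast_2d(X)@R.T+t
    return np.c_[c["fx"]*P[:,0]/P[:,2]+c["cx"],c["fy"]*P[:,1]/P[:,2]+c["cy"]]
def tri(k1,u1,k2,u2):
    f=lambda X:np.r_[proj(k1,X)[0]-u1,proj(k2,X)[0]-u2]
    r=least_squares(f,[500,0,50]); return r.x,np.abs(r.fun).max()
def shot(name,save=None,scale=1.5625):
    o=get_obs(); im=get_image(name); k=cam(name,o)
    if save: cv2.imwrite(f"pics/{save}.png",cv2.resize(im[:,:,::-1],None,fx=scale,fy=scale,interpolation=cv2.INTER_CUBIC))
    return im,k
E
python3 - <<'E'
from h import *
s=1/1.5625; a=cam("scene");b=cam("side")
P=lambda u,v:np.array([u,v])*s
for nm,u,v in (("piston near knob",(341,315),(421,344)),("piston far knob",(284,423),(521,408)),("black knob",(289,301),(386,374)),
   ("bar R end",(405,250),(376,292)),("bar L end",(472,206),(338,245))):
    print(nm,*[np.round(x,1) for x in tri(a,P(*u),b,P(*v))])
for nm,u in (("foot near",(344,348)),("foot far",(292,450)),("niche BR",(475,315)),("ring",(370,405)),("matc",(487,201)),("black foot",(296,337))): print(nm,ray(a,P(*u),0).round())
o=get_obs();print(o["ee_rot"],o["wrist_force"])
E
```

```text
piston near knob [455.8 -99.1 102.2] 0.1
piston far knob [ 488.1 -306.7  100. ] 0.5
black knob [ 362.4 -119.5  105.2] 0.3
bar R end [482.1  76.4 103.3] 2.2
bar L end [529.8 277.9  79.7] 0.1
foot near [ 453. -100.    0.]
foot far [ 485. -308.    0.]
niche BR [632.  85.   0.]
ring [ 554. -177.    0.]
matc [523. 392.   0.]
black foot [ 361. -123.    0.]
[-1.79999864e+02 -1.10928652e-03  1.63912242e+02] [-0.02484634 -0.07482393 -0.03469863]
```

Run:
```python
from h import *
goto([570,200,300],[180,0,170]); im,k=shot("wrist","w1"); np.save("w1.npy",im); o=get_obs(); print(o["tcp_pos"],o["ee_rot"],o["joint_pos"],o["t"])
import pickle; pickle.dump(k,open("w1.pkl","wb"))
```

```text
[569.51988569 201.01817113 299.79234598] [ 1.79991082e+02 -2.80009448e-02  1.70086577e+02] [ 1.27756768e+01  7.19630916e+00  9.10787011e+01  1.92279191e-02
  8.17473842e+01 -6.73136619e+01] 3.3917
```

View pics/w1.png

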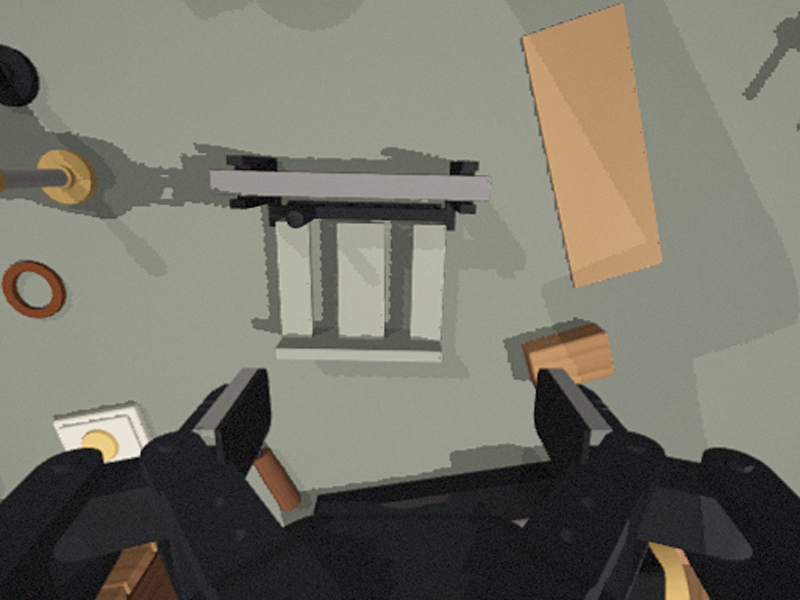

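The wrist view shows the niche with the bar top from (210,182) to (491,188), the back wall's top edge at (277–441, 353), the mat at (590,150) and the finial at (296,218). A piston foot is at (66,178) and the black look-alike at (15,75). I'll fit the niche pose from these.

Run:
```python
from h import *; import pickle
k=pickle.load(open("w1.pkl","rb")); s=1/1.5625
for z,p in ((98,[(210.5,182),(490.5,188.5)]),(98,[(211,170.5),(491,177)]),(60,[(277.5,348),(441.5,348),(276.5,358.5),(441.5,360)]),(32,[(313,335),(338,335),(386,335),(412,335),(316,222),(340,222)]),(118,[(296,218)]),(3,[(521,38),(625,4),(574,288),(662,262)]),(10,[(66,178)]),(0,[(34,290),(15,75)])):
    print(z,[ray(k,np.array(q)*s,z)[:2].round(1).tolist() for q in p])
# image right = -y niche?  left column -> right side (y<0)
M=[((125,-78,60),(276.5,358.5)),((125,78,60),(441.5,360)),((113,-78,60),(277.5,348)),((113,78,60),(441.5,348)),((60,-48,32),None)]
M=[m for m in M if m[1]]+[((-36,-105,98),(210.5,182)),((-36,105,98),(490.5,188.5)),((-12,-40,118),(296,218))]
X=np.array([m[0] for m in M],float);U=np.array([m[1] for m in M])*s
def W(p,X): c,n=np.cos(p[2]),np.sin(p[2]); return np.c_[p[0]+c*X[:,0]-n*X[:,1],p[1]+n*X[:,0]+c*X[:,1],X[:,2]]
r=least_squares(lambda p:(proj(k,W(p,X))-U).ravel(),[541,170,-.2],loss="soft_l1"); print(r.x,r.fun.reshape(-1,2).round(1).tolist())
im=np.load("w1.npy").copy()
L=[[(0,y,32),(113,y,32)] for y in(-78,-48,-22,22,48,78)]+[[(-36,-105,98),(-36,105,98)],[(-12,75,68),(-12,-70,68)],[(125,-78,60),(125,78,60)],[(113,-78,60),(113,78,60)]]
im=cv2.resize(im[80:250,100:340],None,fx=3.3,fy=3.3,interpolation=cv2.INTER_CUBIC)
for l in L:
    q=(proj(k,W(r.x,np.array(l,float)))-[100,80]+.5)*3.3; cv2.line(im,tuple(map(int,q[0])),tuple(map(int,q[1])),(255,0,0),1)
cv2.imwrite("pics/fit1.png",im[:,:,::-1])
```

```text
98 [[486.4, 69.5], [527.1, 274.9]]
98 [[478.5, 72.2], [518.9, 276.2]]
60 [[638.6, 71.6], [664.7, 220.4], [648.7, 68.1], [676.6, 218.6]]
32 [[641.5, 99.0], [645.7, 123.1], [653.8, 169.4], [658.2, 194.6], [534.6, 126.6], [538.3, 148.2]]
118 [[522.0, 131.0]]
3 [[411.5, 333.7], [400.9, 424.5], [647.5, 364.2], [635.6, 452.9]]
10 [[456.2, -99.1]]
0 [[555.1, -180.6], [362.0, -117.6]]
[ 5.40991980e+02  1.66344048e+02 -1.85731662e-01] [[-0.8, 0.6], [1.1, 0.9], [-2.0, -0.3], [1.4, 0.9], [0.2, -0.2], [0.9, -2.0], [-1.6, 0.1]]
```

View pics/fit1.png

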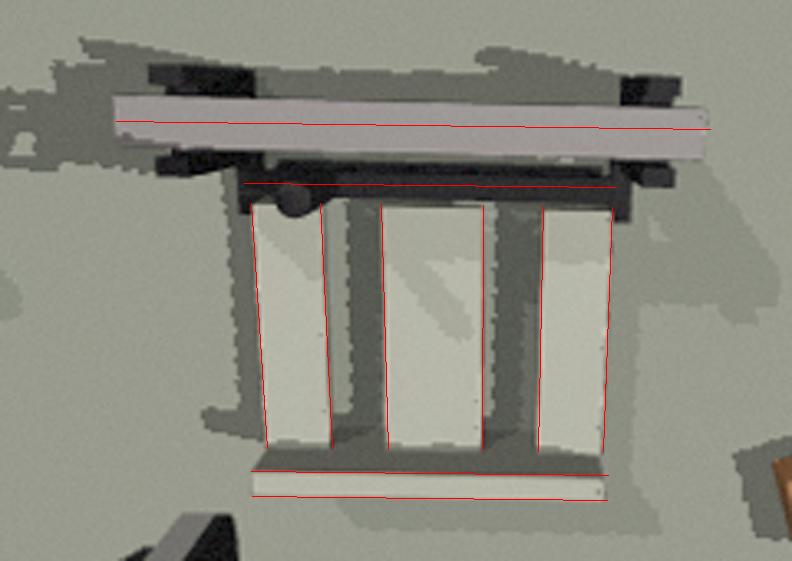

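The model overlay matches the lips (red verticals at x≈255–610) and the back wall, and the bar line is within about 2 px. So the niche is at (541, 166.3) mm with yaw about -0.187 rad. Now I'll grasp the bar, checking with a picture before lifting.

```bash
cat >> h.py <<'E'
N=np.array([541.0,166.3]); n=-0.187
def nw(x,y,z): c,s=np.cos(n),np.sin(n); return [N[0]+c*x-s*y,N[1]+s*x+c*y,z]
def wn(p): c,s=np.cos(n),np.sin(n); d=np.array(p[:2])-N; return np.array([c*d[0]+s*d[1],-s*d[0]+c*d[1]])
GO=18.7; nd=np.degrees(n)
def st(m): o=get_obs(); print(m,round(o["t"],1),o["tcp_pos"].round(1),"w",round(o["grip_width"],1),"gf",np.round(o["grip_force"],1),"F",np.round(o["wrist_force"],1),flush=True)
E
python3 - <<'E'
from h import *
p=nw(-38,2,0)[:2]; A=[180,0,90+nd-.3]
goto([*p,200],A); grip(48,60)
move_l([*p,97-GO],speed=120); st("down")
grip(0,60); st("gripped")
im,k=shot("wrist","w2")
E
```

```text
down 6.4 [505.  175.5  79.2] w 48.3 gf 0.0 F [ 0.3  0.5 -0.2]
gripped 6.8 [505.4 175.5  79.7] w 16.8 gf 60.6 F [ 0.6 -0.2  4.9]
```

View pics/w2.png

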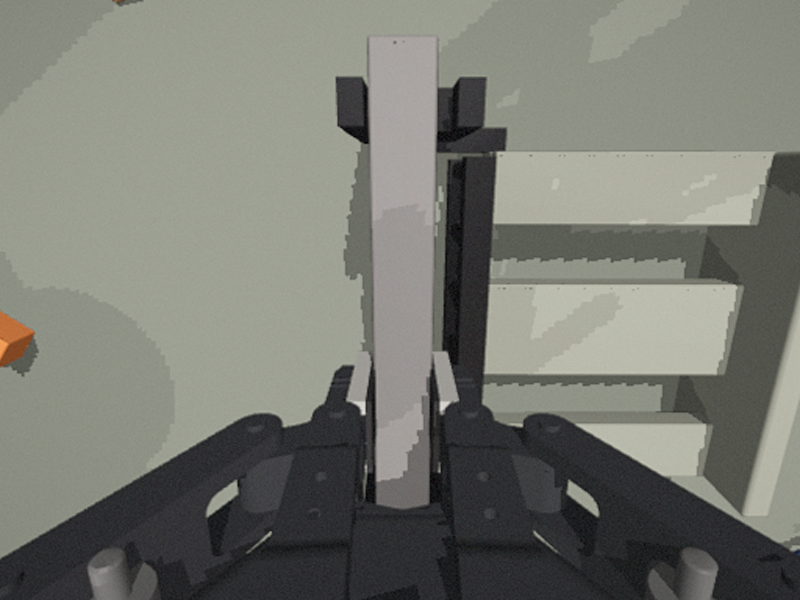

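Run:
```python
from h import *
A=[180,0,90+nd-.3]; o=get_obs(); x,y,z=o["tcp_pos"]; print(wn(o["tcp_pos"]),o["ee_rot"])
move_l([x,y,220],speed=120); st("lift")
B=[180,0,7.3]
goto([515,393,220],B); st("over")
move_l([515,393,25],speed=120); move_l([515,393,6],speed=40); st("low")
grip(48); st("open"); wait(.2)
move_l([515,393,180],speed=200)
im,k=shot("wrist","w3"); shot("scene","s3")
```

```text
[-36.6595877   2.464289 ] [ 1.79836491e+02 -5.99738005e-02  7.89840694e+01]
lift 8.2 [504.5 175.3 218.7] w 16.6 gf 59.9 F [ 0.8 -0.9 -4. ]
over 9.6 [515.  392.4 219.5] w 16.6 gf 59.9 F [ 0.7 -0.6 -2.8]
low 12.0 [514.8 392.9   5.6] w 16.6 gf 59.9 F [ 0.3  1.1 -2.4]
open 12.4 [515.6 393.4   6.8] w 47.8 gf 0.0 F [ 0.3 -0.1 -0.9]
```

View pics/w3.png

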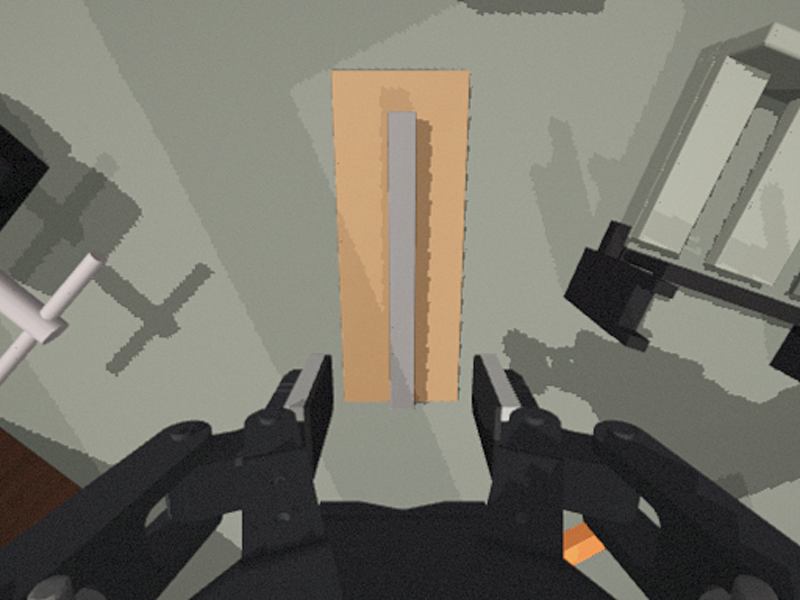

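The bar lies straight on the mat, from (400,112) to (403,408). Next is the gate: grip the finial and swing it.

```bash
cat >> h.py <<'E'
H=(-12,75)
def fin(th,z=85): return nw(H[0]-115*np.sin(th),H[1]-115*np.cos(th),z)
def fyaw(th): return [180,0,90+nd-np.degrees(th)*.9]
def swing(a,b,step=.1,speed=100):
    for th in np.arange(a,b+1e-6*np.sign(b-a),step*np.sign(b-a)):
        move_l(fin(th),fyaw(th),speed=speed)
        f=np.linalg.norm(get_obs()["wrist_force"])
        if f>40: st(f"stop {th:.2f}"); break
E
python3 - <<'E'
from h import *
p=fin(0); goto([p[0],p[1],220],fyaw(0)); grip(46,25)
move_l(p,speed=120); st("down"); grip(0,25); st("grip")
swing(.1,1.6); st("open")
grip(40); q=get_obs()["tcp_pos"]; move_l([q[0],q[1],230],speed=200)
shot("scene","s4")
E
```

```text
down 16.7 [522.7 129.4  86. ] w 46.1 gf 0.0 F [-0.3  0.3 -0.4]
grip 17.1 [522.4 129.3  85.8] w 13.5 gf 24.8 F [-0.2 -0.7  2.7]
open 21.4 [431.3 267.1  85.7] w 13.0 gf 26.0 F [-1.  -0.1  7.9]
```

Run:
```python
from h import *
goto([500,-205,300],[180,0,180+nd]); im,k=shot("wrist","w5"); st("")
for d in regions_of("piston0","wrist"): print(np.round(d["extent"]),round(d["score"],2), im[d["region"]].mean(0).round())
a,_=shot("scene"); 
for d in regions_of("piston0","scene"): print("scene",np.round(d["extent"]),round(d["score"],2), a[d["region"]].mean(0).round())
import pickle; pickle.dump(k,open("w5.pkl","wb"))
```

```text
26.0 [ 500.1 -204.7  299.9] w 40.3 gf 0.0 F [ 0.8  0.  -0.2]
[185. 161.  48.  41.] 0.96 [206. 177. 118.]
[329. 113.  49.  34.] 0.83 [202. 174. 115.]
[302.  41.  46.  50.] 0.79 [39. 39. 40.]
scene [219. 215.  15.  34.] 0.91 [212. 186. 108.]
scene [191. 210.  21.  32.] 0.81 [41. 40. 40.]
scene [187. 282.  18.  36.] 0.79 [221. 196. 110.]
```

View pics/w5.png

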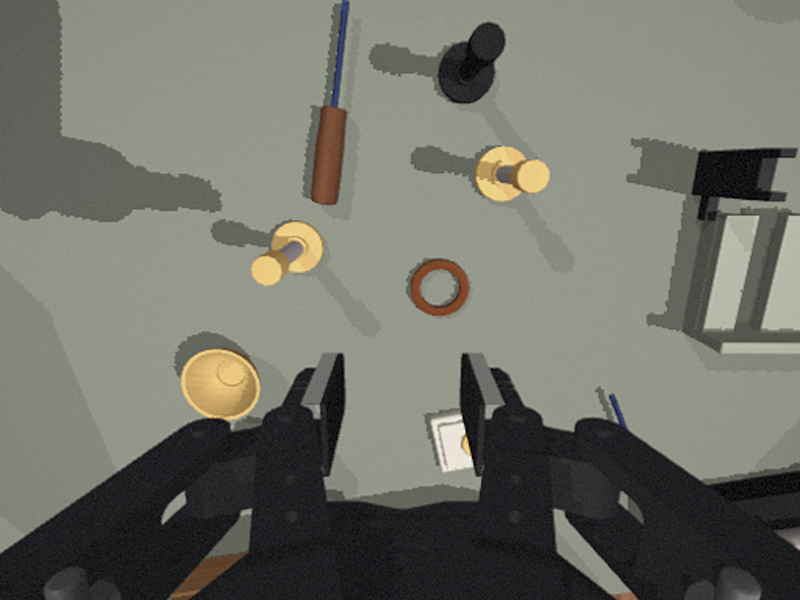

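View pics/s4.png

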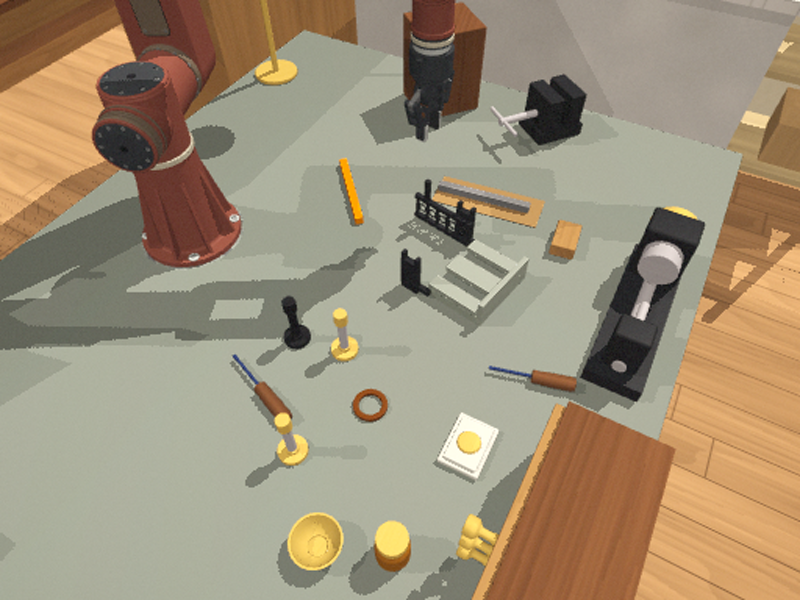

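Near piston: knob at (533,176), foot at (501,174). Far piston: knob at (266,271), foot at (297,247). The black look-alike is at (465,70). The scene view shows the gate open and the bar on the mat. I'll pick the near one first, for the left lane.

```bash
cat >> h.py <<'E'
Y=180+nd
def pick(p):
    goto([*p,210],[180,0,Y]); grip(60,50)
    move_l([*p,98-GO],speed=130); st("down"); grip(0,50); wait(.1); st("grip")
    z=get_obs()["tcp_pos"][2]; return z
def insert(y,x,z0):
    move_l([*get_obs()["tcp_pos"][:2],225],speed=150); st("lift")
    goto(nw(-62,y,225),[180,0,Y]); st("front")
    move_l(nw(-62,y,z0+20),speed=150); move_l(nw(-62,y,z0+4),speed=50)
    o=get_obs(); print("at",wn(o["tcp_pos"]).round(1),o["wrist_force"].round(1))
E
python3 - <<'E'
from h import *; import pickle
k=pickle.load(open("w5.pkl","rb")); s=1/1.5625
for a,b in (((533,176),(501,174)),((266,271),(297,247))): print(ray(k,np.array(a)*s,112).round(1),ray(k,np.array(b)*s,10).round(1))
p=(ray(k,np.array((533,176))*s,112)[:2]+ray(k,np.array((501,174))*s,10)[:2])/2
z=pick(p); insert(35,75,z); open("z0","w").write(str(z))
shot("wrist","w6")
E
```

```text
[ 454.5 -101.9  112. ] [ 454.7 -103.    10. ]
[ 486.4 -307.9  112. ] [ 486.1 -307.3   10. ]
down 28.3 [ 455.4 -102.8   80.1] w 60.2 gf 0.0 F [0.2 0.2 0.3]
grip 28.8 [ 455.4 -102.4   80.1] w 22.4 gf 49.0 F [0.2 3.1 4.9]
lift 29.9 [ 454.4 -102.1  223.4] w 22.5 gf 49.0 F [-0.4 -0.1 -2.1]
front 31.1 [486.6 211.2 224.6] w 22.9 gf 49.0 F [ 0.6  0.2 -2.7]
at [-62.4  34.8] [ 0.2 -0.3 -1.9]
```

View pics/w6.png

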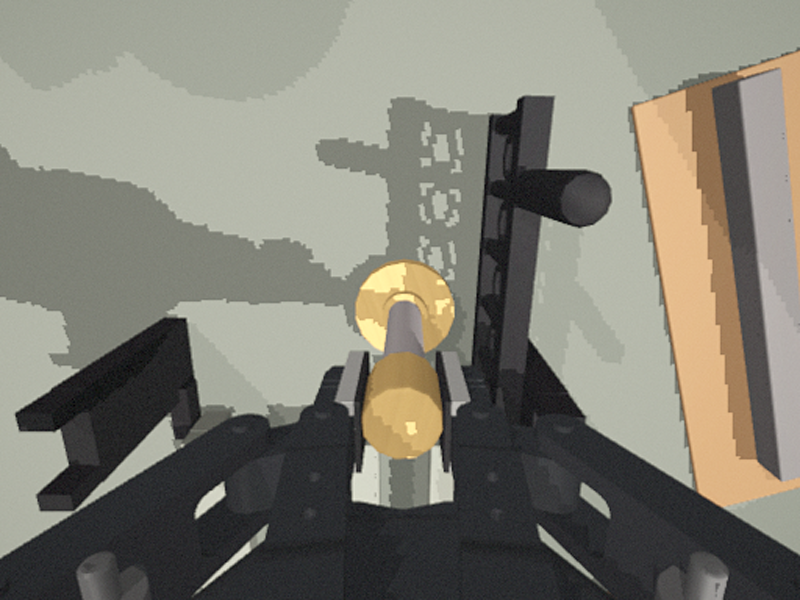

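The piston hangs upright (foot at (405,308), knob at (402,405)). The lane slot behind it, at column 404, is in line, and the gate is clear. Sliding it in.

```bash
cat >> h.py <<'E'
def slide(y,x1,z):
    for x in np.arange(-40,x1+.1,15):
        move_l(nw(x,y,z),speed=70); f=get_obs()["wrist_force"]
        if np.linalg.norm(f[:2])>15: st(f"contact x={x}"); return False
    move_l(nw(x1,y,z),speed=50); st("in"); return True
def release(z0):
    x,y,_=get_obs()["tcp_pos"]; move_l([x,y,z0+.3],speed=20); st("set"); grip(55); wait(.2); move_l([x,y,220],speed=150)
E
python3 - <<'E'
from h import *
z=float(open("z0").read())
if slide(35,75,z+4):
    release(z-.8)
    goto([520,-230,300],[180,0,Y]); im,k=shot("wrist","w7"); st("")
    import pickle; pickle.dump(k,open("w7.pkl","wb"))
    for d in regions_of("piston0","wrist"): print(np.round(d["extent"]),round(d["score"],2), im[d["region"]].mean(0).round())
    a,_=shot("side"); 
    for d in regions_of("piston0","side"): print("side",np.round(d["extent"]),round(d["score"],2), a[d["region"]].mean(0).round())
    shot("scene","s7")
E
```

```text
in 36.0 [621.6 186.7  84.2] w 22.5 gf 49.0 F [-0.2  0.6 -1.4]
set 36.4 [621.9 187.   80.1] w 23.0 gf 49.2 F [-0.5  0.7  1.1]
 39.7 [ 520.4 -228.9  299.6] w 55.2 gf 0.0 F [ 0.9 -0.   0.2]
[320.  25.  48.  47.] 0.78 [36. 36. 36.]
side [252. 163.   9.  23.] 0.7 [192. 163. 112.]
side [330. 276.  18.  40.] 0.66 [220. 195. 116.]
side [248. 252.  18.  39.] 0.66 [68. 67. 59.]
```

Run:
```python
import cv2,numpy as np
a=cv2.imread("pics/w7.png")[:400]; b=cv2.imread("pics/s7.png")[200:500,200:600]
cv2.imwrite("pics/c7.png",np.vstack([cv2.resize(a,(600,300)),np.hstack([b[:,:400],np.zeros((300,200,3),np.uint8)])]))
```

```text
(no output)
```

View pics/c7.png

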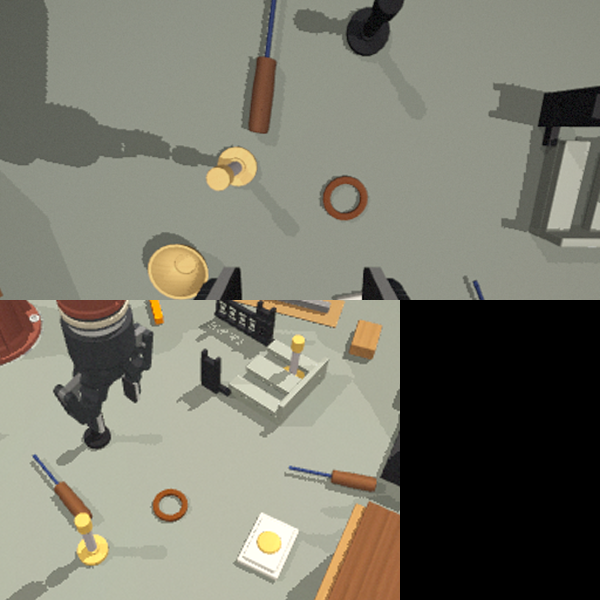

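The first piston stands upright in the left lane, at (297,355) in the crop. In wrist-view pixels the far piston's knob is at (291,239) and its foot at (315,223). It takes the right lane.

Run:
```python
from h import *; import pickle
k=pickle.load(open("w7.pkl","rb")); s=1/1.5625
a=ray(k,np.array((290.7,238.7))*s,112)[:2]; b=ray(k,np.array((314.7,222.7))*s,10)[:2]; print(a.round(1),b.round(1))
assert np.linalg.norm(a-b)<6
z=pick((a+b)/2); insert(-35,75,z); shot("wrist","w8")
if get_obs()["grip_width"]>20 and slide(-35,75,z+4):
    release(z-.8); goto([570,200,320],[180,0,170]); shot("wrist","w9"); st("")
```

```text
[ 486.3 -307.4] [ 486.7 -308.8]
down 41.9 [ 487.3 -308.7   80.4] w 59.9 gf 0.0 F [ 0.2 -0.7 -1.2]
grip 42.4 [ 487.1 -308.2   80.3] w 22.5 gf 49.0 F [0.3 1.9 6. ]
lift 43.5 [ 486.3 -307.6  223.3] w 22.6 gf 49.0 F [-0.   0.4 -2.1]
front 45.2 [474.1 142.6 225. ] w 22.7 gf 49.0 F [ 0.   0.5 -1.9]
at [-62.5 -35.1] [ 0.3 -0.6 -1.7]
in 50.1 [608.5 117.9  84.3] w 22.7 gf 49.0 F [-0.3  0.5 -1.7]
set 50.5 [608.9 118.1  80.3] w 22.7 gf 49.2 F [0.1 0.6 1.5]
 52.8 [569.3 198.9 317.2] w 54.9 gf 0.0 F [-0.6  0.1 -0.3]
```

View pics/w9.png

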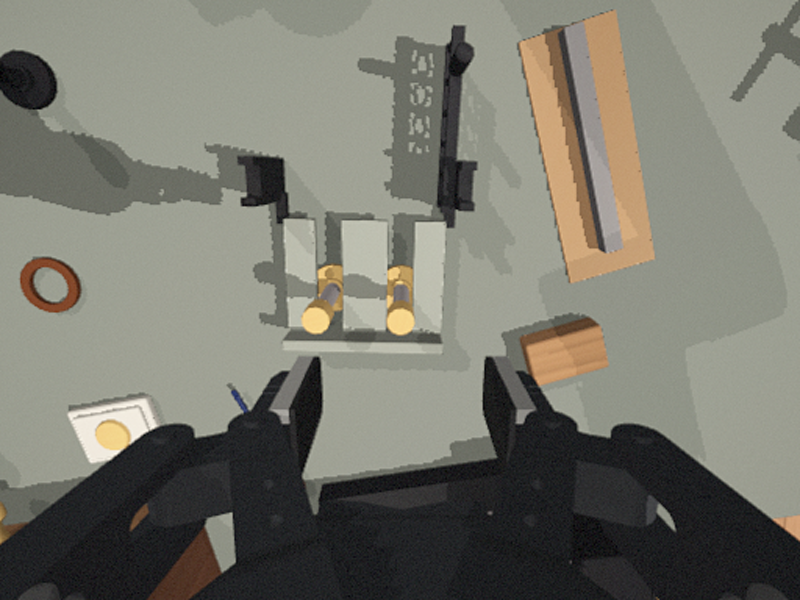

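Both pistons stand under the lips, with feet visible in the slots at (330,275) and (400,275). The gate is open at (455,120). Now I'll shut the gate.

Run:
```python
from h import *
p=fin(1.6); goto([p[0],p[1],220],fyaw(1.6)); grip(46,25)
move_l(p,speed=120); grip(0,25); st("grip")
swing(1.5,0); st("shut"); move_l(fin(-.02),fyaw(0),speed=20); st("push")
grip(40); x,y,_=get_obs()["tcp_pos"]; move_l([x,y,220],speed=200)
goto([515,393,260],[180,0,7.3]); st(""); im,k=shot("wrist","w10"); import pickle; pickle.dump(k,open("w10.pkl","wb"))
```

```text
grip 57.4 [431.4 267.1  85.8] w 13.3 gf 24.6 F [-0.5 -0.7  3.3]
shut 61.7 [522.  129.2  85.7] w 13.2 gf 25.8 F [-2.  -2.3  8.9]
push 62.0 [522.6 129.   85.7] w 13.2 gf 26.2 F [-6.1 -2.8 11.3]
 64.7 [514.8 392.3 258.9] w 39.8 gf 0.0 F [-0.   0.6  0.8]
```

View pics/w10.png

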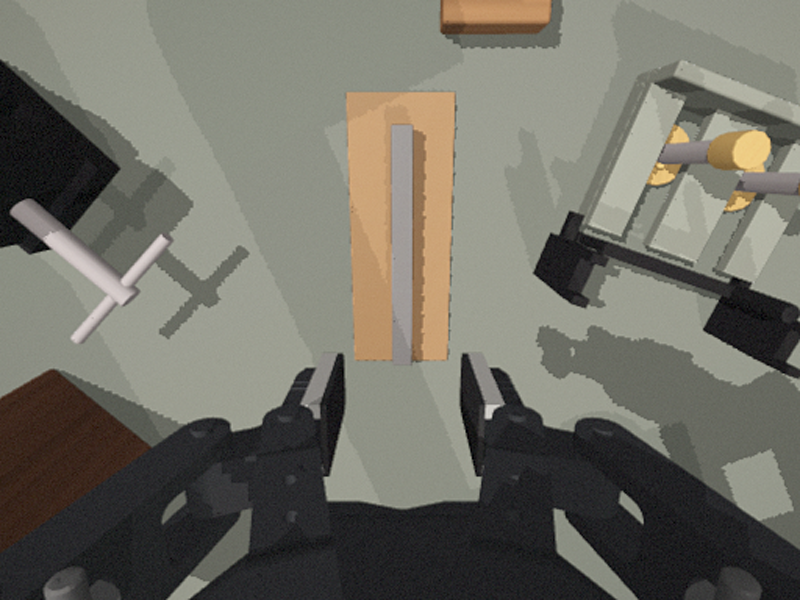

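The gate is shut with the two pistons inside, and the bar is still on the mat at (401,245). I'll regrip it and put it back.

Run:
```python
from h import *
grip(48,60); move_l([515,393,30],speed=130); move_l([515,393,6.5],speed=50); grip(0,60); wait(.1); st("grip")
z1=get_obs()["tcp_pos"][2]
move_l([515,393,230],speed=130); st("lift")
A=[180,0,90+nd-.3]
goto(nw(-36.5,2.5,230),A); wait(.3)
move_l(nw(-36.5,2.5,z1+77+22),speed=100); wait(.3); o=get_obs(); print(wn(o["tcp_pos"]),o["ee_rot"],o["tcp_pos"][2],z1); open("z1","w").write(str(z1))
shot("wrist","w11")
```

```text
grip 68.0 [515.5 393.2   7.2] w 16.0 gf 61.6 F [-0.4 -0.3  4. ]
lift 69.8 [514.4 392.6 228.7] w 16.5 gf 60.9 F [ 0.3 -0.4 -2.4]
[-36.28698516   2.59627903] [ 1.79962631e+02 -1.57936374e-02  7.89883110e+01] 106.60857982736641 7.21296762623655
```

View pics/w11.png

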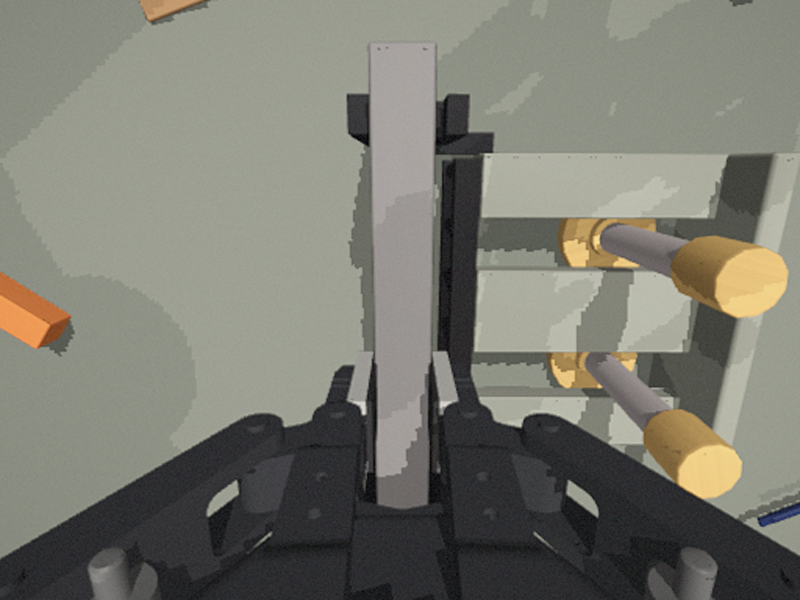

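The bar sits over the forks' gap (prongs at columns 348–369 and 437–469, bar at 370–436). Lowering it.

```bash
python3 - <<'E'
from h import *
z1=float(open("z1").read())
for dz in (14,8,4,2,.8):
    move_l(nw(-36.3,2.5,z1+77+dz),speed=30); o=get_obs(); f=o["wrist_force"]; print(dz,round(o["tcp_pos"][2]-z1-77,1),f.round(1))
    if np.linalg.norm(f)>25: break
else:
    grip(46); wait(.3); st("rel")
    x,y,_=get_obs()["tcp_pos"]; move_l([x,y,200],speed=100)
    goto([570,200,300],[180,0,170]); im,k=shot("wrist","w12"); wait(.5); st("")
    import pickle; pickle.dump(k,open("w12.pkl","wb"))
    shot("scene","s12")
E
python3 - <<'E'
import cv2,numpy as np
a=cv2.imread("pics/w12.png")[100:400,150:550]; b=cv2.imread("pics/s12.png")[150:450,200:600]
cv2.imwrite("pics/c12.png",np.hstack([a,b]))
E
```

```text
14 13.5 [ 0.9  0.5 -3.7]
8 7.6 [-0.7 -0.3 -3.3]
4 3.7 [-0.4  0.9 -3.5]
2 1.9 [ 0.2  0.1 -2.6]
0.8 0.7 [-0.3 -0.1 -3.9]
rel 75.5 [505.8 175.5  85. ] w 46.2 gf 0.0 F [-1.   0.1 -0.7]
 78.8 [570. 200. 300.] w 46.4 gf 0.0 F [ 0.8  0.7 -0. ]
```

View pics/c12.png

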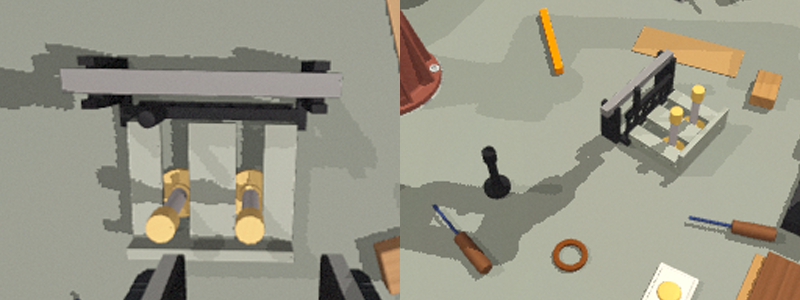

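The bar lies in both forks with its ends at (61,80) and (342,84), the same as at the start. The gate is shut, both pistons are upright inside, and the bystanders have not moved.

```bash
python3 -c "
from station import *
print(sign_off())"
```

```text
the job is handed in; nothing more can be done
None
```

I handed the job in: both brass pistons found on the bench stand upright in the niche, one per lane, with the gate shut, the bar back in both forks and nothing else disturbed; no verdict came back.

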